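# Load the collet holder and hold its collar home

## Task

Take the plain long plug (not the short one, not the one with a head) out of the pocket tray and stand it in the bore of the holder, all the way down. Then turn the knurled collar on the holder, without lifting it off, until its hidden keyways drop over the pins, and push it fully home against its spring. Finish while still holding the collar pushed home (do not let go), and leave the other two parts in their pockets and the other things on the bench where they are.

Things in the scene. Friction and masses are not known exactly. Their poses are not given: they have to be found in the camera images.
- plug_mid (a point): centre of the plain long plug to load: a bare steel cylinder, 12 mm diameter, 34 mm long (30 g), loose. It stands upright in one of the three pockets of the tray (any of the three); its lower 8 mm are in the pocket, 26 mm stick out. z along the plug.
- stub_mid (a point): centre of a short steel plug, 12 mm diameter, 18 mm long, standing in another pocket. Not needed, stays there.
- headed_mid (a point): centre of a headed steel plug, 34 mm long: 12 mm diameter foot, 22 mm diameter head on the upper 12 mm, standing in another pocket. Not needed, stays there.
- tray: grey pocket tray, fixed to the bench: plate 186 x 60 x 14 mm, origin at the centre of its underside, x along its length. Three round pockets, 14 mm wide, 8 mm deep, at x = -62, 0 and +62 mm; their floors are 6 mm above the bench.
- bore_mouth (a point): the holder: centre of the mouth of its bore, 65 mm above the bench, in the top of a fixed upright steel spigot, 29 mm diameter. The bore is 15 mm wide and 20 mm deep, so a seated plug stands out 14 mm. Foot, spigot and collar share this vertical axis.
- holder: the holder's foot, fixed to the bench: a round grey flange, 90 mm wide, 10 mm high, origin at the centre of its underside. Three stub pins, 6 mm thick, stick out 5 mm from the spigot, 120 degrees apart, tops 28 mm above the bench, hidden under the collar. Which way they point is not known (not given by these axes).
- collar_mid (a point): centre of the knurled steel collar, a loose upright ring round the spigot: 46 mm outside diameter, 36 mm high, about 130 g, 3 mm of diametral play on the spigot; z up. At the start it rests on the three pins, centre 46 mm above the bench, top 64 mm. Home, on its solid stop, its centre is 36 mm above the bench.
- collar_foot (a point): centre of the collar's lower end. Inside it, not visible, are three keyways, 120 degrees apart, 12 mm wide, 13 mm high. They start 20 to 75 degrees off the pins: turn clockwise seen from above to meet them (they drop over the pins within about 10 degrees of true). The collar then sinks 2 mm onto the spring ring and must be pushed down 8 mm more, to its stop.
- spring_ring (a joint): thin sprung ring under the collar, in m: 0 = free, grows as the collar presses it down, 0.008 with the collar home. It pushes up with 3 N when first touched, 7.8 N at home, so an unheld collar rises again.
- sprocket: bare steel sprocket lying on the bench on the robot's side of the holder, 76 mm, 8 mm high; stays there
- pedal_a: black pedal lying beyond the holder, 63 x 107 x 24 mm; stays there
- hex_set: folding hex key set in a sheet-metal body, lying beyond the holder in front of two cartons, 30 x 90 x 22 mm; stays there
- grease_tub: round tub with a lid beyond the tray, 64 mm, 51 mm high; stays there
- clamp_ring: black clamp ring lying between the tray, the vice and the holder, 54 x 63 mm, 14 mm high; stays there
There are look-alikes about, which are no part of the job. Leave any yellow look-alike of the part that bears collar_mid alone.

How it is judged:
By the outcome, as a careful person would: the job done as asked, in the order asked, and still so for the second after the job is handed in, while the arm keeps its last pose, push and grip.
It also fails if it takes over 56 s, if anything falls off the work surface, if the arm or the gripper's body presses on something with over 40 N, if the wrist force passes 120 N, or if a joint passes its speed limit or range.

## Robot

A 6-joint arm with a two-finger parallel gripper is mounted at the origin on a cart in front of the work surface, level with it; the furniture and walls round the work are solid. World frame = base frame: x ahead of the robot, y to its left, z up, the work surface at z = 0. Lengths are in mm, angles in rad, forces in N, time in s.
With the tool pointing down it reaches from about 400 to 925 mm from the base axis. Payload 12.5 kg.
Tool frame: the origin (TCP) lies between the finger pads; the fingertips stand 11 mm ahead of it and the grasp point (between the pads) lies 8 mm behind it; y points along the fingers, x is the direction in which the jaws open and shut, and the axes are right-handed (so a half turn about y gives the same grasp; the last joint's range is limited). The gripper opens to 95 mm and grips with 3 to 60 N. Pads are 20 mm wide; open, the fingers measure 119 mm over their backs; the gripper's body (75 mm by 180 mm) begins 59 mm behind the grasp point.
Start: joints at [-1.216, 0.491, 1.559, -0, 1.092, -0.106], TCP at [277.94, -559.817, 225.661] pointing down, gripper open.
Joint ranges: [-3.1, 3.1], [-0.84, 2.19], [0.05, 2.79], [-1.13, 4.28], [0.06, 2.93], [-2.69, 2.69]. Speed limits (rad/s): [2.22, 2.22, 2.79, 3.14, 3.14, 3.14].

## Interface

Orientations are given as [roll, pitch, yaw] about the fixed x, y, z axes, in that order (R = Rz(yaw) Ry(pitch) Rx(roll)).
In Python, from cell import env gives the robot as it stands.
- The arm moves only by the tool jog_arm, never from a script. Its argument "series" is a list of rows, each an object of numbers: "dx", "dy", "dz": the shift along the world's x, y, z in m; "rx", "ry", "rz": the turn, a rotation vector about the world's x, y, z in degrees; "gripper": the opening, from 0 (shut) to 1 (fully open). A call has 1 to 12 rows; each row shifts and turns the commanded pose from where the row before left it; what a row does not reach is not made up. A row lasts 1/10 s, in which the tool goes at most 50 mm and 8.59 degrees, less where a joint would pass 70% of its speed; a pose out of reach is approached as far as the arm can. A call is refused whole if a number of a shift passes 0.05 or a number of a turn 8.59, either way. A call with a gripper value outside its range is refused whole. The fingers move at their own pace and stop on an object; the grip force is fixed at half the most. Time passes only in rows, so rows that do not move let the fingers close. It gives the time, the measured TCP pose, the force and the opening at its end, in the units of the state.
- env.state(): the state, without advancing time (a new reading comes with each control period).
- env.read_camera(name): name is "scene" or "top"; returns the picture (384x512x3 uint8, red, green, blue); there is no depth.
- env.camera_info(name): a dict with "camera_matrix" (3x3 intrinsics, pixels), "k1" (the pictures are not rectified: a ray, as slopes to the right and down, at radius r is drawn at 1 + k1 r^2 times it, then the intrinsics apply), "R" (3x3) and "t" (3): a world point X has camera coordinates R X + t. Camera axes: x right, y down, z forward; pixel columns grow to the right and rows downward; lengths in mm; the calibration is good to about 2 mm. A picture is of the moment at which its call begins. camera_info takes no time and is no camera call.
- env.job_done(): hands the job in, once; it reports no verdict.
The state is a dict: "t": time; "joints": joint angles; "qvel": joint speeds; "tau": joint torques, N m; "eef_pos": TCP position; "tcp_rot": TCP orientation; "ft_force": force on the tool from outside, world axes, zero at the start; "moment": the same for the moment, N m; "opening": opening from 0.0 (shut) to 1.0 (fully open).
Only numpy, scipy, OpenCV 4.12 (cv2) and the standard library are available. Lean on these libraries where they do the work, as an engineer would, in place of code of your own. Each camera call takes 0.05 s, during which the arm holds its last target.

## Working session

There is one attempt and no reset: what is moved stays moved. The work goes in short steps, Python scripts to look and compute and a tool call to move; the robot and the scene stay as the last step left them, time stands still between calls to the robot, and variables do not carry over. Pictures are saved under pics/ and viewed, and the job is handed in when it is done.

Besides the shell and the picture viewer there is one more tool, called after "Emit:" as a command line: name --argument value ..., lists and objects as JSON in quotes. jog_arm: Moves the arm, as the interface text tells. Its arguments: {"type":"object","properties":{"series":{"type":"array"}},"required":["series"]}

```bash
ls; mkdir -p pics
python3 - <<'E'
from cell import env
import cv2
print(env.state())
for n in("scene","top"):
    im=env.read_camera(n); cv2.imwrite(f"pics/{n}0.png",im[:,:,::-1]); print(n,env.camera_info(n))
E
```

```text
pics
{'t': 0.0, 'joints': array([-1.21556943e+00,  4.91545013e-01,  1.55948393e+00, -4.74460958e-05,
        1.09170514e+00, -1.05572119e-01]), 'qvel': array([-0.00159154,  0.00064457,  0.00047385,  0.00088558,  0.00155892,
        0.00050244]), 'tau': array([-1.51152595e-03, -6.12642789e+01, -2.58181322e+01,  6.92076562e-02,
        4.82172123e-02, -1.57497529e-04]), 'eef_pos': array([ 277.85306013, -559.5608662 ,  225.0589092 ]), 'tcp_rot': array([-1.57071789e+00,  1.13951496e-03, -1.10997537e+00]), 'ft_force': array([-0.41159493,  0.00898777,  0.75161738]), 'moment': array([ 0.01315729, -0.03574737,  0.00491271]), 'opening': 0.994742541790599}
scene {'camera_matrix': array([[423.56870187,   0.        , 255.98598971],
       [  0.        , 423.56870187, 195.68163249],
       [  0.        ,   0.        ,   1.        ]]), 'k1': 0.05253516794449478, 'R': array([[-0.81504186, -0.57930573, -0.010566  ],
       [-0.32162844,  0.46752619, -0.82339201],
       [ 0.4819356 , -0.66770063, -0.56737461]]), 't': array([588.26584384, 165.04817252, 714.75853753])}
top {'camera_matrix': array([[445.3964253 ,   0.        , 256.82205266],
       [  0.        , 445.3964253 , 187.79173156],
       [  0.        ,   0.        ,   1.        ]]), 'k1': 0.005852412926276377, 'R': array([[ 0.00244594, -0.9999934 ,  0.00268499],
       [-0.98109817, -0.00291925, -0.19348864],
       [ 0.1934952 , -0.00216097, -0.98109884]]), 't': array([173.73841984, 587.161215  , 989.09234398])}
```

View pics/scene0.png

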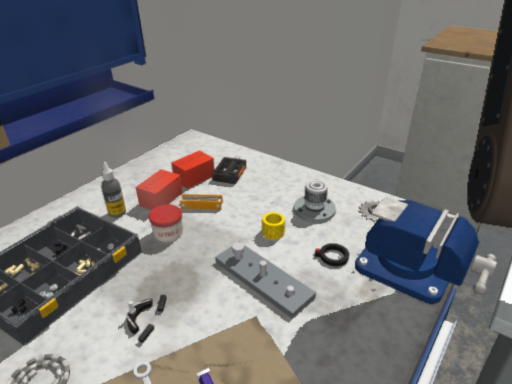

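View pics/top0.png

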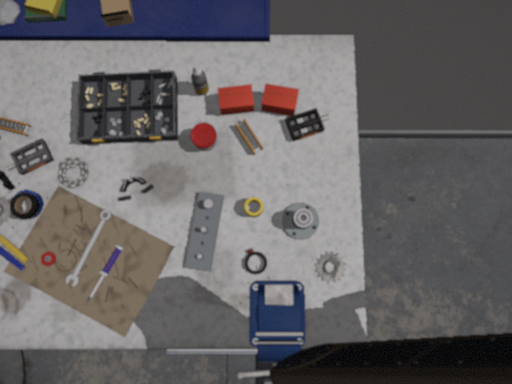

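Run:
```python
import cv2,numpy as np
s=cv2.imread("pics/scene0.png");t=cv2.imread("pics/top0.png")
a=cv2.resize(s[170:320,205:355],None,fx=4,fy=4,interpolation=cv2.INTER_CUBIC)
b=cv2.resize(t[180:280,175:325],None,fx=5,fy=5,interpolation=cv2.INTER_CUBIC)
cv2.imwrite("pics/c_s.png",a);cv2.imwrite("pics/c_t.png",b)
```

```text
(no output)
```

View pics/c_s.png

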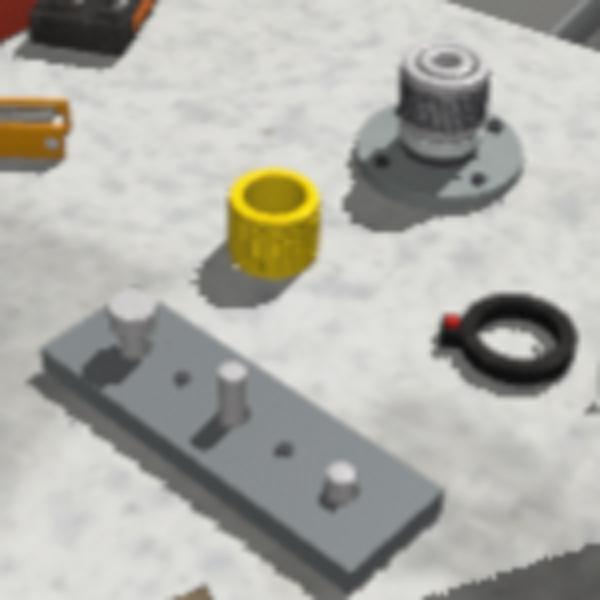

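View pics/c_t.png

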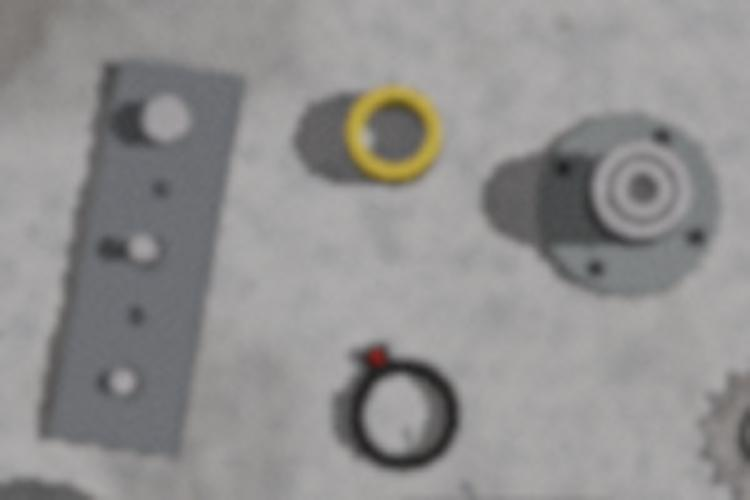

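```bash
cat > h.py <<'E'
from cell import env
import numpy as np,cv2
def ray(n,u,v):
    c=env.camera_info(n);K=c["camera_matrix"]
    p=np.array([(u-K[0,2])/K[0,0],(v-K[1,2])/K[1,1]])
    q=p.copy()
    for _ in range(20): q=p/(1+c["k1"]*(q@q))
    d=c["R"].T@np.array([q[0],q[1],1]); o=-c["R"].T@c["t"]
    return o,d
def at(n,u,v,z):
    o,d=ray(n,u,v); return np.round((o+d*(z-o[2])/d[2])[:2],1)
def proj(n,X):
    c=env.camera_info(n);x=c["R"]@np.array(X,float)+c["t"];q=x[:2]/x[2];q=q*(1+c["k1"]*(q@q))
    return c["camera_matrix"][:2,:2]@q+c["camera_matrix"][:2,2]
def cr(k,x0,y0,u,v): return ((u+.5)/k-.5+x0,(v+.5)/k-.5+y0)
S=lambda u,v:cr(4,205,170,u,v)
T=lambda u,v:cr(5,175,180,u,v)
E
python3 - <<'E'
from h import *
print("long",at("scene",*S(232,371),40),at("top",*T(144,249),40))
print("mouth",at("scene",*S(449,62),65),at("top",*T(643,188),65))
print("stub",at("scene",*S(342,470),24),at("top",*T(123,381),24))
print("head",at("scene",*S(132,302),40),at("top",*T(166,118),40))
print("flange",at("top",*T(630,204),10))
print("yellow top",at("top",*T(395,134),36),at("scene",*S(275,190),36))
print("traycorn top",[at("top",*T(*p),14) for p in[(118,62),(245,77),(180,456),(48,436)]])
print("clamp",at("top",*T(405,415),7), "sprk", at("top",329,266,8))
E
```

```text
long [493.  301.5] [490.3 300.3]
mouth [516.3  69.8] [516.5  68.4]
stub [431.9 309.9] [429.7 310.4]
head [555.4 290.6] [552.5 291.4]
flange [515.8  69. ]
yellow top [545.7 182.8] [550.9 180.2]
traycorn top [array([584.3, 318.4]), array([577. , 256.2]), array([395.2, 283.8]), array([404.4, 346.4])]
clamp [414.8 177.7] sprk [407.2   3. ]
```

Could be taken for the wanted plug: headed one (scene 238,245), short stub (290,287), and the bare plain long one in the middle pocket (263,263). I choose the middle one: it has no head, it is clearly taller than the stub, and its spacing to both neighbours is about 62 mm. For the collar, I take the steel ring on the flange at (317,190), not the yellow one at (273,225).

Emit:
jog_arm --series '[{"dx":0.032,"dy":0.035,"rz":7.25,"gripper":0.6},{"dx":0.032,"dy":0.035,"rz":7.25},{"dx":0.032,"dy":0.035,"rz":7.25},{"dx":0.032,"dy":0.035,"rz":7.25},{"dx":0.032,"dy":0.035,"rz":7.25},{"dx":0.032,"dy":0.035,"rz":7.25},{"dx":0.015,"dy":0.047,"rz":7.25},{"dx":0.015,"dy":0.047,"rz":7.25},{"dx":0.015,"dy":0.047,"rz":7.25},{"dx":0.015,"dy":0.047,"rz":7.25},{"dx":0.015,"dy":0.047,"rz":7.25},{"dx":0.015,"dy":0.047,"rz":7.25}]'

```text
$.series[0]: bad value
```

Emit:
jog_arm --series '[{"dx":0.032,"dy":0.035,"dz":0,"rx":0,"ry":0,"rz":7.25,"gripper":0.6},{"dx":0.032,"dy":0.035,"dz":0,"rx":0,"ry":0,"rz":7.25,"gripper":0.6},{"dx":0.032,"dy":0.035,"dz":0,"rx":0,"ry":0,"rz":7.25,"gripper":0.6},{"dx":0.032,"dy":0.035,"dz":0,"rx":0,"ry":0,"rz":7.25,"gripper":0.6},{"dx":0.032,"dy":0.035,"dz":0,"rx":0,"ry":0,"rz":7.25,"gripper":0.6},{"dx":0.032,"dy":0.035,"dz":0,"rx":0,"ry":0,"rz":7.25,"gripper":0.6},{"dx":0.015,"dy":0.047,"dz":0,"rx":0,"ry":0,"rz":7.25,"gripper":0.6},{"dx":0.015,"dy":0.047,"dz":0,"rx":0,"ry":0,"rz":7.25,"gripper":0.6},{"dx":0.015,"dy":0.047,"dz":0,"rx":0,"ry":0,"rz":7.25,"gripper":0.6},{"dx":0.015,"dy":0.047,"dz":0,"rx":0,"ry":0,"rz":7.25,"gripper":0.6},{"dx":0.015,"dy":0.047,"dz":0,"rx":0,"ry":0,"rz":7.25,"gripper":0.6},{"dx":0.015,"dy":0.047,"dz":0,"rx":0,"ry":0,"rz":7.25,"gripper":0.6}]'

```text
t: 1.3
eef_pos: [560.1, -65.8, 225.5]
tcp_rot: [-1.571, 0.0, 0.414]
ft_force: [-0.1, -0.7, 0.5]
opening: 0.596
```

Emit:
jog_arm --series '[{"dx":-0.0085,"dy":0.0458,"dz":-0.015,"rx":0,"ry":0,"rz":7.2,"gripper":0.6},{"dx":-0.0085,"dy":0.0458,"dz":-0.015,"rx":0,"ry":0,"rz":7.2,"gripper":0.6},{"dx":-0.0085,"dy":0.0458,"dz":-0.015,"rx":0,"ry":0,"rz":7.2,"gripper":0.6},{"dx":-0.0085,"dy":0.0458,"dz":-0.015,"rx":0,"ry":0,"rz":7.2,"gripper":0.6},{"dx":-0.0085,"dy":0.0458,"dz":-0.015,"rx":0,"ry":0,"rz":7.2,"gripper":0.6},{"dx":-0.0085,"dy":0.0458,"dz":-0.015,"rx":0,"ry":0,"rz":7.2,"gripper":0.6},{"dx":-0.0085,"dy":0.0458,"dz":-0.015,"rx":0,"ry":0,"rz":7.2,"gripper":0.6},{"dx":-0.0085,"dy":0.0458,"dz":-0.015,"rx":0,"ry":0,"rz":7.2,"gripper":0.6},{"dx":0,"dy":0,"dz":0,"rx":0,"ry":0,"rz":0,"gripper":0.6},{"dx":0,"dy":0,"dz":-0.02,"rx":0,"ry":0,"rz":0,"gripper":0.6},{"dx":0,"dy":0,"dz":0,"rx":0,"ry":0,"rz":0,"gripper":0.6}]'

```text
t: 2.4
eef_pos: [490.9, 298.1, 83.9]
tcp_rot: [-1.568, 0.002, 1.414]
ft_force: [0.5, -0.6, -0.7]
opening: 0.598
```

Run:
```python
from h import *
s=env.read_camera("scene")[:,:,::-1]
a=cv2.resize(s[190:340,190:340],None,fx=4,fy=4,interpolation=cv2.INTER_CUBIC)
cv2.imwrite("pics/s1.png",a)
print(env.state()["eef_pos"],env.state()["tcp_rot"])
```

```text
[491.50507955 298.02696287  85.00322475] [-1.56891361e+00  1.21946036e-03  1.41304990e+00]
```

View pics/s1.png

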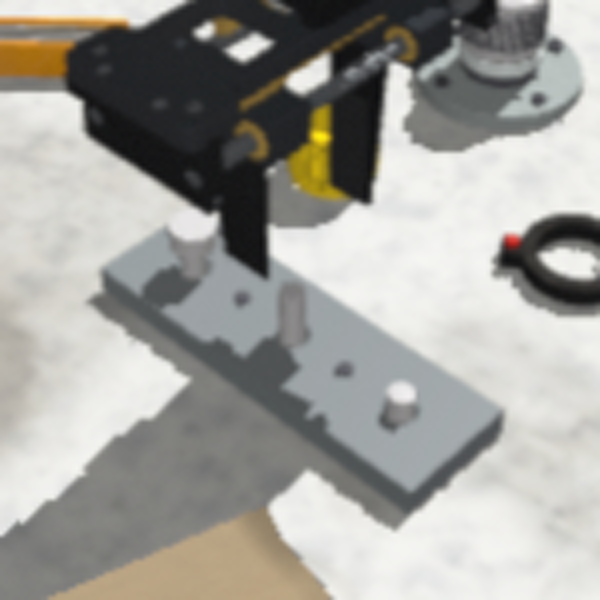

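The fingers straddle the long plug (top at about 290,295 in the crop). Next I shift 2.5 mm in y and descend.

Emit:
jog_arm --series '[{"dx":0,"dy":0.0025,"dz":-0.025,"rx":0,"ry":0,"rz":0,"gripper":0.5},{"dx":0,"dy":0,"dz":-0.02,"rx":0,"ry":0,"rz":0,"gripper":0.5},{"dx":0,"dy":0,"dz":-0.005,"rx":0,"ry":0,"rz":0,"gripper":0.5},{"dx":0,"dy":0,"dz":0,"rx":0,"ry":0,"rz":0,"gripper":0.4},{"dx":0,"dy":0,"dz":0,"rx":0,"ry":0,"rz":0,"gripper":0.3},{"dx":0,"dy":0,"dz":0,"rx":0,"ry":0,"rz":0,"gripper":0.2},{"dx":0,"dy":0,"dz":0,"rx":0,"ry":0,"rz":0,"gripper":0.0},{"dx":0,"dy":0,"dz":0,"rx":0,"ry":0,"rz":0,"gripper":0.0},{"dx":0,"dy":0,"dz":0,"rx":0,"ry":0,"rz":0,"gripper":0.0}]'

```text
t: 3.35
eef_pos: [492.1, 301.2, 36.1]
tcp_rot: [-1.571, -0.001, 1.414]
ft_force: [0.3, 0.1, 3.8]
opening: 0.111
```

Run:
```python
from h import *
s=env.read_camera("scene")[:,:,::-1]
a=cv2.resize(s[190:340,190:340],None,fx=4,fy=4,interpolation=cv2.INTER_CUBIC)
cv2.imwrite("pics/s2.png",a)
print(env.state())
```

```text
{'t': 3.4, 'joints': array([ 4.34726515e-01,  6.74691422e-01,  1.83928897e+00,  9.06106573e-05,
        6.26861869e-01, -9.79200689e-01]), 'qvel': array([-0.00024149,  0.00065945, -0.0007295 , -0.00164796,  0.00088384,
       -0.00024797]), 'tau': array([-2.23148592e-03, -5.98054898e+01, -1.46764085e+01,  2.60644517e-02,
       -1.89641031e-02, -4.64886707e-04]), 'eef_pos': array([492.12571949, 301.19420104,  36.08060876]), 'tcp_rot': array([-1.57138951e+00, -4.62645378e-04,  1.41385398e+00]), 'ft_force': array([ 0.22582021, -0.25011286,  4.5984745 ]), 'moment': array([ 0.03807222, -0.03079219,  0.01672674]), 'opening': 0.10880850543130859}
```

View pics/s2.png

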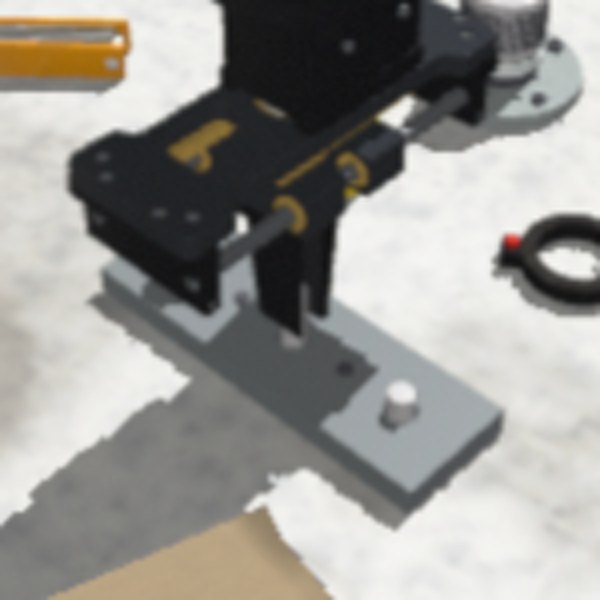

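Emit:
jog_arm --series '[{"dx":0,"dy":0,"dz":0.01,"rx":0,"ry":0,"rz":0,"gripper":0.0},{"dx":0,"dy":0,"dz":0.025,"rx":0,"ry":0,"rz":0,"gripper":0.0},{"dx":0,"dy":0,"dz":0.03,"rx":0,"ry":0,"rz":0,"gripper":0.0},{"dx":0,"dy":-0.01,"dz":0.015,"rx":0,"ry":0,"rz":0,"gripper":0.0},{"dx":0.004,"dy":-0.035,"dz":0,"rx":0,"ry":0,"rz":0,"gripper":0.0},{"dx":0.004,"dy":-0.04,"dz":0,"rx":0,"ry":0,"rz":0,"gripper":0.0},{"dx":0.004,"dy":-0.04,"dz":0,"rx":0,"ry":0,"rz":0,"gripper":0.0},{"dx":0.004,"dy":-0.04,"dz":0,"rx":0,"ry":0,"rz":0,"gripper":0.0},{"dx":0.004,"dy":-0.04,"dz":0,"rx":0,"ry":0,"rz":0,"gripper":0.0},{"dx":0.004,"dy":-0.027,"dz":0,"rx":0,"ry":0,"rz":0,"gripper":0.0},{"dx":0,"dy":0,"dz":0,"rx":0,"ry":0,"rz":0,"gripper":0.0},{"dx":0,"dy":0,"dz":0,"rx":0,"ry":0,"rz":0,"gripper":0.0}]'

```text
t: 4.6
eef_pos: [515.6, 68.4, 115.7]
tcp_rot: [-1.57, -0.0, 1.412]
ft_force: [-0.8, -0.3, -0.6]
opening: 0.109
```

```bash
cat > look.py <<'E'
from h import *
import sys
n=sys.argv[1]
s=env.read_camera("scene")[:,:,::-1];t=env.read_camera("top")[:,:,::-1]
cv2.imwrite(f"pics/{n}_sraw.png",s);cv2.imwrite(f"pics/{n}_traw.png",t)
cv2.imwrite(f"pics/{n}_s.png",cv2.resize(s[130:230,265:365],None,fx=6,fy=6,interpolation=cv2.INTER_CUBIC))
cv2.imwrite(f"pics/{n}_t.png",cv2.resize(t[170:270,255:355],None,fx=6,fy=6,interpolation=cv2.INTER_CUBIC))
st=env.state();print(st["t"],st["eef_pos"],st["tcp_rot"],st["ft_force"],st["moment"],st["opening"],st["joints"])
E
python3 look.py a
```

```text
4.7 [515.60624271  69.5786011  115.64108549] [-1.57048323e+00 -1.24390139e-04  1.41419630e+00] [-0.08106128 -0.44210243  0.09795856] [ 0.11695918 -0.18423127  0.01770336] 0.11133985990805251 [ 7.04332744e-03  4.92362194e-01  1.92872948e+00  2.63244416e-04
  7.20789643e-01 -1.40735079e+00]
```

View pics/a_s.png

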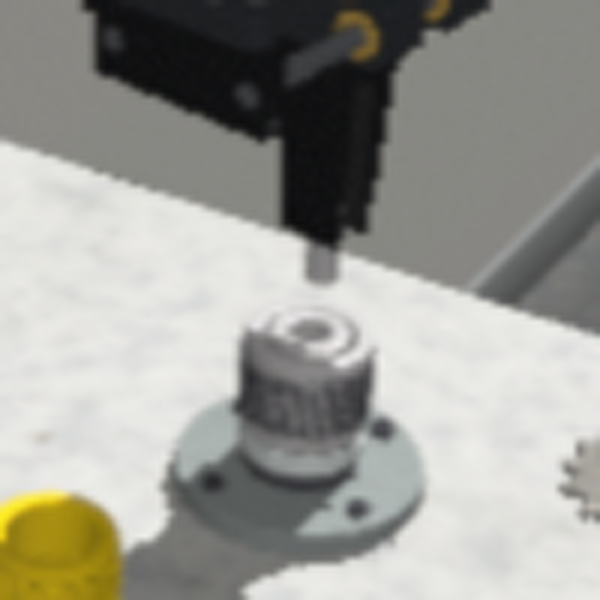

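View pics/a_t.png

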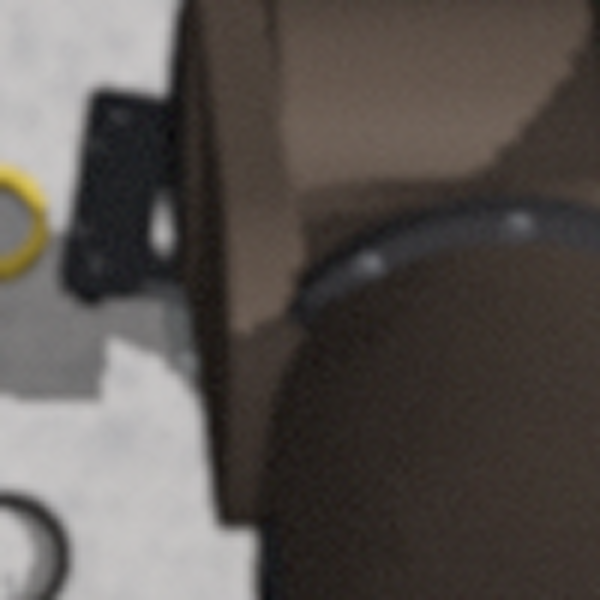

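Run:
```python
from h import *
A=lambda u,v:cr(6,265,130,u,v)
inv=lambda p:[(p[0]-265+.5)*6-.5,(p[1]-130+.5)*6-.5]
p=[515.6,69.2]
print("plug bot expected",inv(proj("scene",p+[85.7])),"mouth exp from (516.4,69)",inv(proj("scene",[516.4,69,65])))
print("tip exp",inv(proj("scene",p+[104.7])))
print("mouth",at("scene",*A(311,329),65), "plugbot",at("scene",*A(321,278),85.7))
```

```text
plug bot expected [np.float64(320.6455662617975), np.float64(282.3298451452522)] mouth exp from (516.4,69) [np.float64(314.50514450863716), np.float64(332.1600536577524)]
tip exp [np.float64(324.7783663138257), np.float64(234.45638298726487)]
mouth [518.4  67.9] plugbot [516.8  66.7]
```

Run:
```python
import cv2
s=cv2.imread("pics/a_sraw.png")[165:203,295:345]
cv2.imwrite("pics/a_z.png",cv2.resize(s,None,fx=15,fy=15,interpolation=cv2.INTER_NEAREST))
s=cv2.imread("pics/top0.png")[195:238,280:330]
cv2.imwrite("pics/t_z.png",cv2.resize(s,None,fx=13,fy=13,interpolation=cv2.INTER_NEAREST))
```

```text
(no output)
```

View pics/a_z.png

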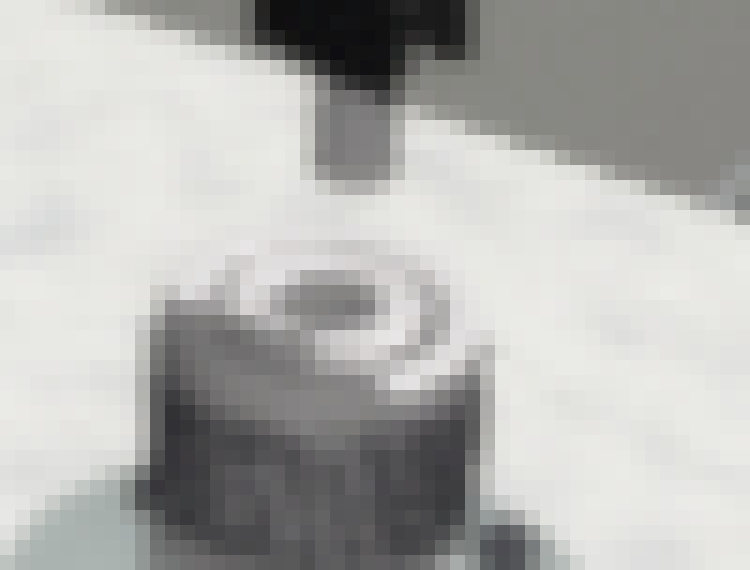

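View pics/t_z.png

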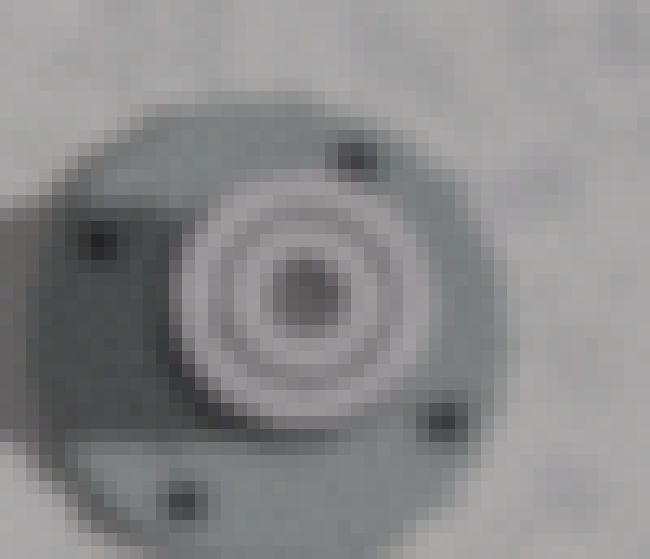

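Run:
```python
from h import *
print("mouth",at("scene",316.2,184.5,65),at("top",303.0,217.1,65))
print("plugbot",at("scene",318.0,175.4,85.7))
```

```text
mouth [518.6  68.4] [516.7  68.9]
plugbot [517.9  65. ]
```

Emit:
jog_arm --series '[{"dx":0.001,"dy":0,"dz":-0.01,"rx":0,"ry":0,"rz":0,"gripper":0.0},{"dx":0,"dy":0,"dz":-0.007,"rx":0,"ry":0,"rz":0,"gripper":0.0},{"dx":0,"dy":0,"dz":0,"rx":0,"ry":0,"rz":0,"gripper":0.0}]'

```text
t: 5.0
eef_pos: [516.3, 69.6, 97.3]
tcp_rot: [-1.569, 0.0, 1.415]
ft_force: [-0.3, 0.5, -0.2]
opening: 0.112
```

```bash
python3 look.py b;python3 - <<'E'
import cv2
s=cv2.imread("pics/b_sraw.png")[165:203,295:345]
cv2.imwrite("pics/b_z.png",cv2.resize(s,None,fx=15,fy=15,interpolation=cv2.INTER_NEAREST))
E
```

```text
5.1 [516.7520251   69.42141134  98.21177821] [-1.56989201e+00  6.16604429e-05  1.41437022e+00] [ 0.40028165 -0.29908766 -1.04229208] [ 0.12263554 -0.16000718 -0.04747219] 0.10663733602886333 [ 6.76802688e-03  5.21278495e-01  1.93943476e+00  1.36603380e-04
  6.81781727e-01 -1.40770827e+00]
```

View pics/b_z.png

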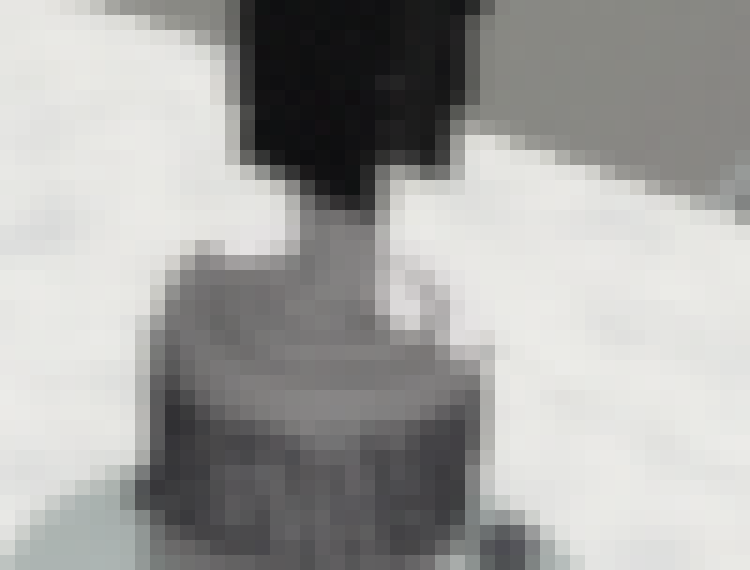

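View pics/b_s.png

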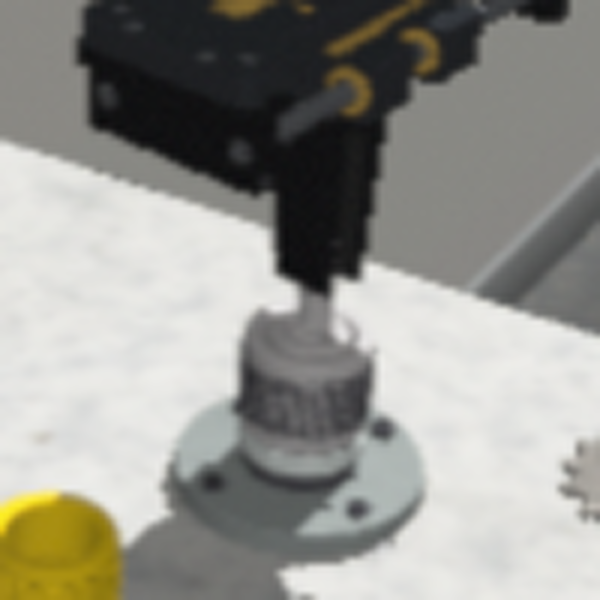

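Run:
```python
import cv2
s=cv2.imread("pics/scene0.png")[165:203,295:345]
cv2.imwrite("pics/s0_z.png",cv2.resize(s,None,fx=15,fy=15,interpolation=cv2.INTER_NEAREST))
for n in("scene0","a_sraw"):
    g=cv2.cvtColor(cv2.imread(f"pics/{n}.png"),cv2.COLOR_BGR2GRAY); print(g[180:190,306:330])
```

```text
[[219 218 216 214 210 212 210 208 207 206 204 202 204 208 211 215 218 219
  217 215 214 213 213 215]
 [214 211 209 210 213 216 208 196 197 195 192 186 183 187 194 203 210 214
  216 217 218 217 215 214]
 [207 206 209 206 190 190 205 204 204 205 202 196 194 190 187 186 191 203
  212 218 218 218 218 217]
 [201 207 209 189 175 196 209 209 185 155 152 152 158 174 192 191 176 178
  199 212 218 220 219 219]
 [193 207 195 164 172 200 193 165 139 125 123 121 119 137 174 198 185 161
  177 206 216 218 219 219]
 [180 204 186 150 168 196 188 153 126 121 117 114 110 120 165 202 200 167
  159 199 213 218 220 220]
 [167 196 187 148 138 174 192 182 161 139 128 126 134 155 187 211 196 152
  158 202 212 214 220 221]
 [132 176 195 175 139 137 162 182 188 185 187 185 190 198 214 217 178 141
  171 206 201 197 216 220]
 [ 98 136 175 189 180 158 141 147 157 163 175 181 183 195 187 163 153 172
  201 205 178 169 206 217]
 [ 82 103 130 161 183 188 179 173 165 152 155 158 163 172 171 179 195 205
  208 180 142 176 219 217]]
[[231 231 229 227 225 226 226 224 224 223 221 220 222 224 225 229 231 232
  231 229 228 2
[... 221 characters left out ...]
23 225 207 192 216 225 225 203 171 166 167 174 191 210 210 194 195
  218 226 231 232 232 232]
 [195 219 209 180 189 219 211 181 152 137 135 132 132 150 191 216 202 176
  194 222 229 232 233 232]
 [143 154 157 157 182 211 201 166 138 132 129 125 120 132 181 220 219 182
  174 218 227 231 233 233]
 [117 119 123 121 131 150 170 181 166 145 138 139 148 170 204 226 215 167
  173 220 226 229 233 234]
 [104 113 116 109 106 116 131 142 139 157 190 203 208 217 228 230 196 155
  187 223 219 215 230 233]
 [ 95 108 115 114 111 111 116 124 130 144 177 197 202 213 205 178 168 189
  219 222 195 185 223 231]
 [ 88 103 113 119 120 117 116 117 121 135 154 163 169 180 183 195 213 222
  224 197 156 192 232 230]]
```

View pics/s0_z.png

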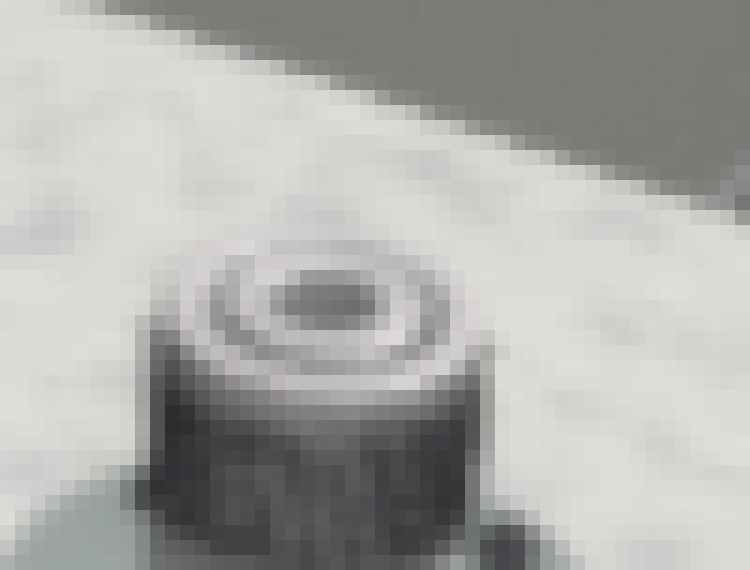

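Run:
```python
import cv2
from h import *
g=cv2.cvtColor(cv2.imread(f"pics/b_sraw.png"),cv2.COLOR_BGR2GRAY); print(g[178:189,310:326])
g=cv2.cvtColor(cv2.imread(f"pics/a_sraw.png"),cv2.COLOR_BGR2GRAY); print(g[170:180,312:325])
print(at("scene",316.35,184.6,65))
for z in(102,85.5,80,68,65): print(z,proj("scene",[516.6,69.5,z]))
```

```text
[[228 229 229 221 178 109  73  51  38  53 139 210 229 229 226 223]
 [230 230 228 223 189 127 111 113 100  87 159 221 231 232 229 226]
 [226 227 227 223 191 131 122 127 125 124 178 225 232 233 231 230]
 [223 228 221 204 171 122 121 129 129 130 176 219 225 229 230 231]
 [159 161 152 145 130 115 122 128 130 133 170 201 210 221 227 231]
 [117 118 119 123 120 116 124 130 130 136 178 208 194 196 219 227]
 [110 112 111 116 120 123 128 129 128 138 182 216 204 177 195 223]
 [110 113 110 114 124 125 122 121 118 125 174 218 219 183 175 218]
 [106 113 113 114 118 123 125 123 114 110 137 190 208 167 174 221]
 [103 111 118 120 118 120 121 120 118 117 123 143 151 143 179 221]
 [111 110 115 123 127 128 127 128 128 128 128 125 120 120 142 183]]
[[228 227 221 190 127  76  51  38  36  85 124 134 133]
 [230 229 225 200 144 112 112  99  72 103 139 138 134]
 [228 226 223 194 134 120 125 124 120 158 188 167 150]
 [230 230 227 197 133 121 127 128 128 173 218 221 218]
 [230 232 230 199 134 122 127 128 130 181 224 227 226]
 [232 233 229 195 129 123 128 129 131 176 217 219 222]
 [231 231 228 205 155 134 134 135 145 188 219 219 219]
 [230 230 227 222 206 185 176 177 196 221 226 224 222]
 [229 226 223 222 221 218 218 221 226 231 231 229 226]
 [228 225 222 221 219 218 222 227 229 231 232 231 228]]
[518.1  68.6]
102 [318.10438738 169.72505755]
85.5 [317.51327266 176.63916989]
80 [317.31945944 178.91044067]
68 [316.90204092 183.80935152]
65 [316.79883459 185.02213314]
```

Emit:
jog_arm --series '[{"dx":0.0009,"dy":0.0003,"dz":0,"rx":0,"ry":0,"rz":0,"gripper":0.0},{"dx":0,"dy":0,"dz":-0.003,"rx":0,"ry":0,"rz":0,"gripper":0.0},{"dx":0,"dy":0,"dz":-0.003,"rx":0,"ry":0,"rz":0,"gripper":0.0},{"dx":0,"dy":0,"dz":0,"rx":0,"ry":0,"rz":0,"gripper":0.0}]'

```text
t: 5.5
eef_pos: [517.6, 69.4, 92.3]
tcp_rot: [-1.57, 0.0, 1.414]
ft_force: [-0.0, -0.2, -0.1]
opening: 0.109
```

```bash
python3 look.py c
```

```text
5.6 [517.82152441  69.35776681  92.586717  ] [-1.57067348e+00 -9.24494849e-05  1.41363171e+00] [-0.5673583  -1.1611916  -1.03681136] [ 0.11021488 -0.1195367  -0.00717199] 0.10665642419460655 [ 6.61859925e-03  5.31228249e-01  1.94155109e+00  1.79384270e-04
  6.68919457e-01 -1.40715384e+00]
```

View pics/c_s.png

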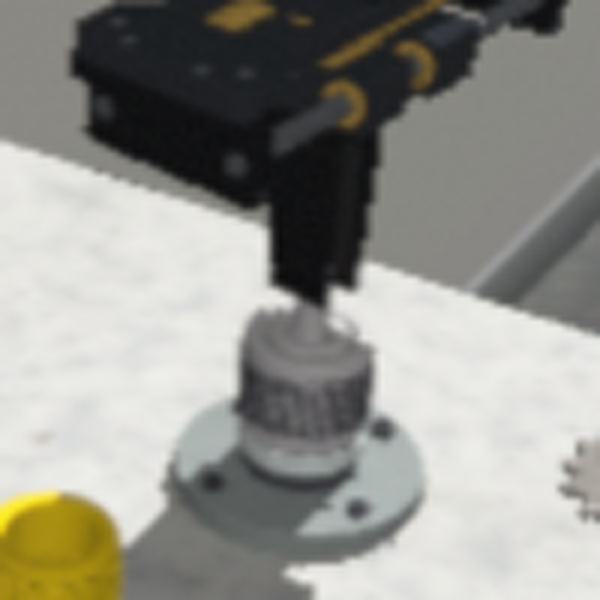

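No force, with the plug's lower end about 2.5 mm below the mouth, so it is entering the bore. I continue down.

Emit:
jog_arm --series '[{"dx":0,"dy":0,"dz":-0.003,"rx":0,"ry":0,"rz":0,"gripper":0.0},{"dx":0,"dy":0,"dz":-0.003,"rx":0,"ry":0,"rz":0,"gripper":0.0},{"dx":0,"dy":0,"dz":-0.003,"rx":0,"ry":0,"rz":0,"gripper":0.0},{"dx":0,"dy":0,"dz":0,"rx":0,"ry":0,"rz":0,"gripper":0.0}]'

```text
t: 6.0
eef_pos: [517.6, 69.4, 83.2]
tcp_rot: [-1.57, 0.0, 1.414]
ft_force: [0.3, -0.1, -0.6]
opening: 0.106
```

Emit:
jog_arm --series '[{"dx":0,"dy":0,"dz":-0.003,"rx":0,"ry":0,"rz":0,"gripper":0.0},{"dx":0,"dy":0,"dz":-0.0015,"rx":0,"ry":0,"rz":0,"gripper":0.0},{"dx":0,"dy":0,"dz":0,"rx":0,"ry":0,"rz":0,"gripper":0.0},{"dx":0,"dy":0,"dz":0,"rx":0,"ry":0,"rz":0,"gripper":0.2},{"dx":0,"dy":0,"dz":0,"rx":0,"ry":0,"rz":0,"gripper":0.4},{"dx":0,"dy":0,"dz":0,"rx":0,"ry":0,"rz":0,"gripper":0.65},{"dx":0,"dy":0,"dz":0,"rx":0,"ry":0,"rz":0,"gripper":0.65}]'

```text
t: 6.7
eef_pos: [517.9, 69.4, 79.2]
tcp_rot: [-1.571, -0.0, 1.414]
ft_force: [0.3, 1.0, -0.2]
opening: 0.388
```

```bash
python3 look.py d
```

```text
6.8 [517.87555548  69.37306844  79.23341164] [-1.57094950e+00 -1.19652996e-04  1.41371795e+00] [-0.58405461 -0.22823313 -0.45739351] [ 0.05339321 -0.14264948  0.01277765] 0.4731317379505594 [ 6.65656916e-03  5.53101137e-01  1.95090513e+00  1.56412311e-04
  6.37415758e-01 -1.40718707e+00]
```

View pics/d_s.png

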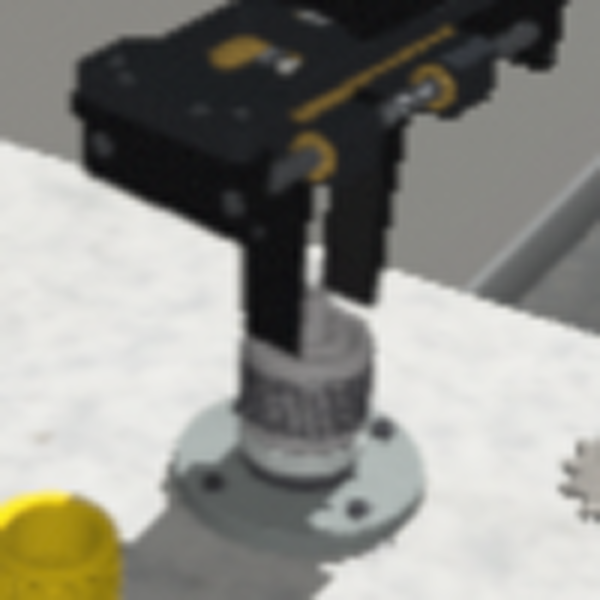

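Emit:
jog_arm --series '[{"dx":0,"dy":0,"dz":0.01,"rx":0,"ry":0,"rz":0,"gripper":0.7},{"dx":0,"dy":0,"dz":0.03,"rx":0,"ry":0,"rz":0,"gripper":0.7},{"dx":0,"dy":0,"dz":0,"rx":0,"ry":0,"rz":0,"gripper":0.7}]'

```text
t: 7.1
eef_pos: [519.2, 69.4, 122.4]
tcp_rot: [-1.576, -0.001, 1.414]
ft_force: [0.6, 0.6, -0.1]
opening: 0.684
```

```bash
python3 look.py e
python3 - <<'E'
from h import *
inv=lambda p:[(p[0]-265+.5)*6-.5,(p[1]-130+.5)*6-.5]
for z in (79,83,65): print(z,inv(proj("scene",[517.5,69.5,z])))
E
```

```text
7.2 [518.05115729  69.42497956 120.04327796] [-1.57248951e+00 -3.71786297e-04  1.41379948e+00] [-0.16592436 -0.93588731 -0.30212764] [ 0.13891407 -0.17777383 -0.04692915] 0.6974336366876127 [ 6.75558559e-03  4.87669143e-01  1.92053250e+00  1.35886061e-04
  7.31659869e-01 -1.40714461e+00]
79 [np.float64(313.8809236578767), np.float64(297.636086066113)]
83 [np.float64(314.71794547445256), np.float64(287.7508939959844)]
65 [np.float64(310.9900478417039), np.float64(331.8290480512789)]
```

View pics/e_s.png

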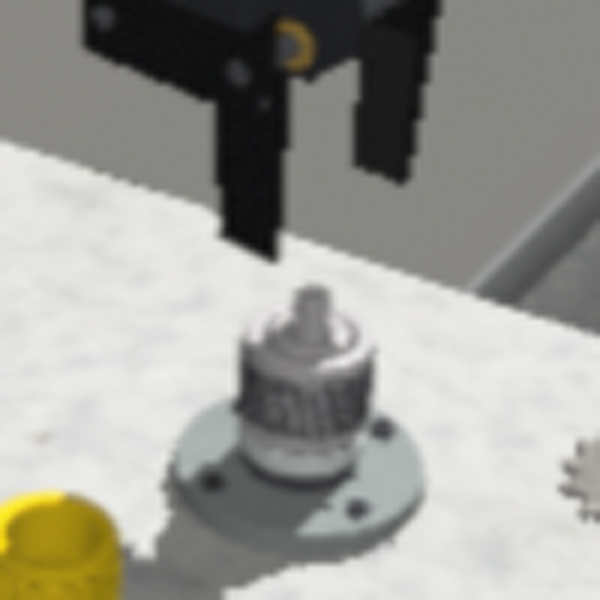

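Plug top at crop (315,296), and a seated plug would show at (314,298), so it is fully down. Now I grip the collar.

Emit:
jog_arm --series '[{"dx":0,"dy":0,"dz":-0.035,"rx":0,"ry":0,"rz":0,"gripper":0.7},{"dx":0,"dy":0,"dz":-0.03,"rx":0,"ry":0,"rz":0,"gripper":0.7},{"dx":0,"dy":0,"dz":-0.0125,"rx":0,"ry":0,"rz":0,"gripper":0.7},{"dx":0,"dy":0,"dz":0,"rx":0,"ry":0,"rz":0,"gripper":0.6},{"dx":0,"dy":0,"dz":0,"rx":0,"ry":0,"rz":0,"gripper":0.5},{"dx":0,"dy":0,"dz":0,"rx":0,"ry":0,"rz":0,"gripper":0.4},{"dx":0,"dy":0,"dz":0,"rx":0,"ry":0,"rz":0,"gripper":0.3},{"dx":0,"dy":0,"dz":0,"rx":0,"ry":0,"rz":0,"gripper":0.3}]'

```text
t: 8.0
eef_pos: [518.4, 69.4, 42.6]
tcp_rot: [-1.573, -0.0, 1.414]
ft_force: [0.6, -0.7, 4.9]
opening: 0.475
```

```bash
python3 look.py f
```

```text
8.1 [518.36899351  69.37996741  42.51556556] [-1.57257508e+00 -3.87413984e-04  1.41372161e+00] [-0.96924821 -0.05707324  7.50368451] [ 0.09317487 -0.16891741  0.0191548 ] 0.48006191188880265 [ 6.66393953e-03  6.15886817e-01  1.97226863e+00  1.76085324e-04
  5.51619096e-01 -1.40720721e+00]
```

View pics/f_s.png

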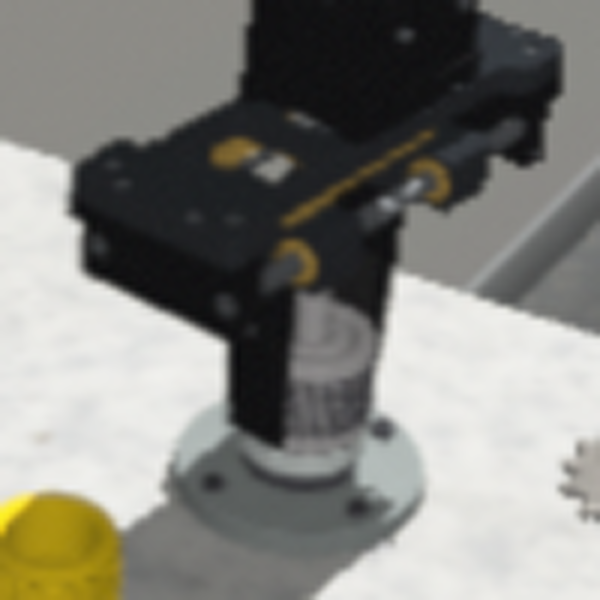

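Emit:
jog_arm --series '[{"dx":0,"dy":0,"dz":-0.001,"rx":0,"ry":0,"rz":0,"gripper":0.3},{"dx":0,"dy":0,"dz":0,"rx":0,"ry":0,"rz":-4,"gripper":0.3},{"dx":0,"dy":0,"dz":0,"rx":0,"ry":0,"rz":-4,"gripper":0.3},{"dx":0,"dy":0,"dz":0,"rx":0,"ry":0,"rz":0,"gripper":0.3}]'

```text
t: 8.5
eef_pos: [518.9, 69.4, 42.3]
tcp_rot: [-1.574, -0.001, 1.271]
ft_force: [-1.0, -0.4, 16.2]
opening: 0.478
```

```bash
cat > st.py <<'E'
from h import *
s=env.state();np.set_printoptions(precision=3,suppress=True);print(s["t"],s["eef_pos"],s["tcp_rot"],s["ft_force"],s["moment"],s["opening"],s["joints"][5])
E
python3 st.py
```

```text
8.5 [518.858  69.41   42.305] [-1.574 -0.001  1.271] [-1.045 -0.377 16.241] [ 0.044  0.08  -0.227] 0.477660221687151 -1.2650332736298269
```

Emit:
jog_arm --series '[{"dx":0,"dy":0,"dz":0,"rx":0,"ry":0,"rz":-4,"gripper":0.3},{"dx":0,"dy":0,"dz":0,"rx":0,"ry":0,"rz":-4,"gripper":0.3},{"dx":0,"dy":0,"dz":0,"rx":0,"ry":0,"rz":0,"gripper":0.3}]'

```text
t: 8.8
eef_pos: [518.9, 69.3, 42.0]
tcp_rot: [-1.574, -0.001, 1.132]
ft_force: [-0.2, 0.5, 14.1]
opening: 0.478
```

Emit:
jog_arm --series '[{"dx":0,"dy":0,"dz":0,"rx":0,"ry":0,"rz":-4,"gripper":0.3},{"dx":0,"dy":0,"dz":0,"rx":0,"ry":0,"rz":-4,"gripper":0.3},{"dx":0,"dy":0,"dz":0,"rx":0,"ry":0,"rz":0,"gripper":0.3}]'

```text
t: 9.1
eef_pos: [518.0, 69.4, 41.0]
tcp_rot: [-1.571, -0.0, 0.994]
ft_force: [1.0, 0.4, -0.6]
opening: 0.476
```

The force dropped to zero after about 20–24° of turn, so the keyways have met the pins. I press in a little, turn further to centre, then push.

Emit:
jog_arm --series '[{"dx":0,"dy":0,"dz":0,"rx":0,"ry":0,"rz":-4,"gripper":0.3},{"dx":0,"dy":0,"dz":-0.001,"rx":0,"ry":0,"rz":-3,"gripper":0.3},{"dx":0,"dy":0,"dz":-0.001,"rx":0,"ry":0,"rz":0,"gripper":0.3},{"dx":0,"dy":0,"dz":0,"rx":0,"ry":0,"rz":0,"gripper":0.3}]'

```text
t: 9.5
eef_pos: [517.9, 69.4, 38.7]
tcp_rot: [-1.571, -0.0, 0.875]
ft_force: [-0.2, 0.1, 1.9]
opening: 0.479
```

```bash
python3 st.py
```

```text
9.5 [517.949  69.376  38.729] [-1.571 -0.     0.875] [-0.185  0.113  1.91 ] [ 0.054 -0.148 -0.084] 0.4792769734234624 -0.8688075655568976
```

Emit:
jog_arm --series '[{"dx":0,"dy":0,"dz":-0.0015,"rx":0,"ry":0,"rz":0,"gripper":0.3},{"dx":0,"dy":0,"dz":-0.0015,"rx":0,"ry":0,"rz":0,"gripper":0.3},{"dx":0,"dy":0,"dz":-0.0015,"rx":0,"ry":0,"rz":0,"gripper":0.3},{"dx":0,"dy":0,"dz":0,"rx":0,"ry":0,"rz":0,"gripper":0.3}]'

```text
t: 9.9
eef_pos: [517.9, 69.4, 34.1]
tcp_rot: [-1.571, -0.0, 0.873]
ft_force: [0.5, 0.6, 4.3]
opening: 0.482
```

```bash
python3 st.py
```

```text
9.9 [517.938  69.351  34.098] [-1.571 -0.     0.873] [0.505 0.581 4.281] [ 0.033 -0.111  0.012] 0.481585042816895 -0.8665114815668575
```

Emit:
jog_arm --series '[{"dx":0,"dy":0,"dz":-0.001,"rx":0,"ry":0,"rz":0,"gripper":0.3},{"dx":0,"dy":0,"dz":-0.001,"rx":0,"ry":0,"rz":0,"gripper":0.3},{"dx":0,"dy":0,"dz":0,"rx":0,"ry":0,"rz":0,"gripper":0.3}]'

```text
t: 10.2
eef_pos: [518.0, 69.4, 32.8]
tcp_rot: [-1.571, -0.0, 0.873]
ft_force: [-1.6, 0.1, 12.5]
opening: 0.477
```

Emit:
jog_arm --series '[{"dx":0,"dy":0,"dz":-0.001,"rx":0,"ry":0,"rz":0,"gripper":0.3},{"dx":0,"dy":0,"dz":0,"rx":0,"ry":0,"rz":0,"gripper":0.3}]'

```text
t: 10.4
eef_pos: [518.0, 69.4, 32.7]
tcp_rot: [-1.572, -0.001, 0.873]
ft_force: [-5.2, -0.3, 27.4]
opening: 0.481
```

```bash
python3 st.py
```

```text
10.4 [518.001  69.379  32.68 ] [-1.572 -0.001  0.873] [-5.198 -0.347 27.438] [-0.21   0.893 -0.023] 0.48061014307545413 -0.8664746163697092
```

Emit:
jog_arm --series '[{"dx":0,"dy":0,"dz":0,"rx":0,"ry":0,"rz":0,"gripper":0.3},{"dx":0,"dy":0,"dz":0,"rx":0,"ry":0,"rz":0,"gripper":0.3},{"dx":0,"dy":0,"dz":0,"rx":0,"ry":0,"rz":0,"gripper":0.3}]'

```text
t: 10.7
eef_pos: [518.0, 69.4, 32.7]
tcp_rot: [-1.572, -0.001, 0.873]
ft_force: [-4.6, -0.5, 27.4]
opening: 0.478
```

```bash
python3 look.py g
python3 - <<'E'
from h import *
inv=lambda p:[round((p[0]-265+.5)*6-.5,1),round((p[1]-130+.5)*6-.5,1)]
for z in (54,56,18,20): print(z,[inv(proj("scene",[518+dx*23,69.4+dy*23,z])) for dx,dy in((-.58,.81),(.58,-.81),(-.815,-.58))])
a=cv2.imread("pics/g_sraw.png")
cv2.imwrite("pics/g_full.png",a)
cv2.imwrite("pics/g_z.png",cv2.resize(a[165:215,290:345],None,fx=12,fy=12,interpolation=cv2.INTER_CUBIC))
E
```

```text
10.8 [517.98402805  69.39343341  32.6766793 ] [-1.57176646e+00 -7.93461023e-04  8.73248209e-01] [-5.13051635  0.4973052  26.29646701] [-0.15253271  0.87839305  0.00476539] 0.4747800650981183 [ 6.75311643e-03  6.33082176e-01  1.97756230e+00 -4.64978011e-05
  5.29695105e-01 -8.66454597e-01]
54 [[np.float64(315.7), np.float64(394.9)], [np.float64(299.9), np.float64(322.0)], [np.float64(373.8), np.float64(357.1)]]
56 [[np.float64(316.1), np.float64(390.1)], [np.float64(300.3), np.float64(317.3)], [np.float64(374.3), np.float64(352.3)]]
18 [[np.float64(308.3), np.float64(479.8)], [np.float64(293.2), np.float64(405.0)], [np.float64(365.3), np.float64(441.1)]]
20 [[np.float64(308.7), np.float64(475.2)], [np.float64(293.6), np.float64(400.5)], [np.float64(365.8), np.float64(436.5)]]
```

View pics/g_s.png

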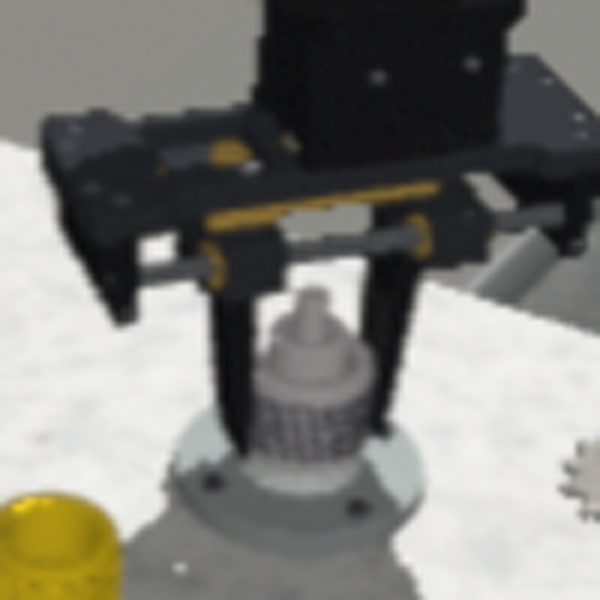

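View pics/g_full.png

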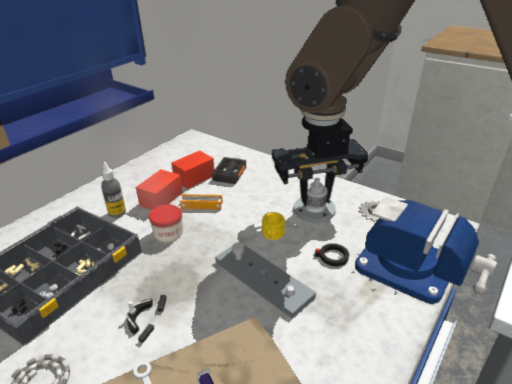

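The collar is down and about 11 mm of spigot shows above it. The plug is still at (313,293). But the headed plug at (238,245) is hard to see, so I look closer.

Run:
```python
import cv2
for n in ("g","a"):
    a=cv2.imread(f"pics/{n}_sraw.png")
    cv2.imwrite(f"pics/{n}_tray.png",cv2.resize(a[220:320,200:330],None,fx=6,fy=6,interpolation=cv2.INTER_CUBIC))
b=cv2.imread("pics/g_traw.png");cv2.imwrite("pics/g_tt.png",cv2.resize(b[180:290,170:300],None,fx=5,fy=5,interpolation=cv2.INTER_CUBIC))
```

```text
(no output)
```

View pics/g_tray.png

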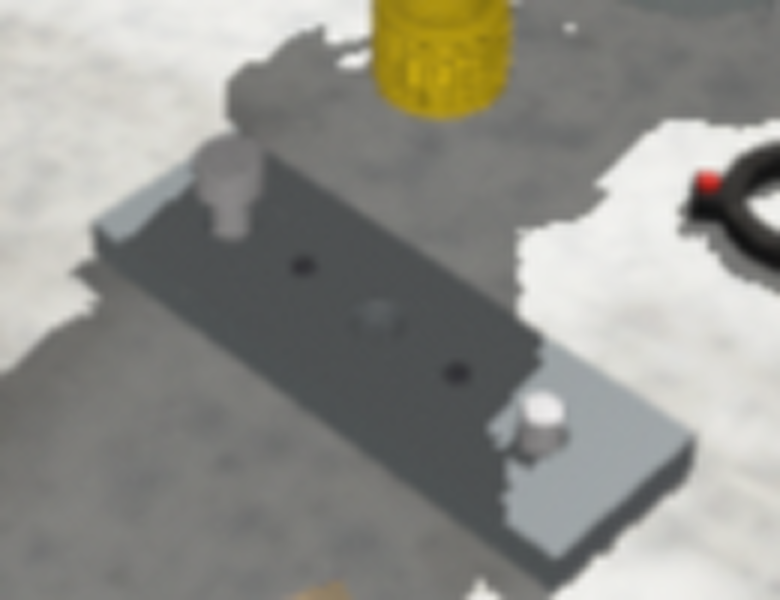

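View pics/a_tray.png

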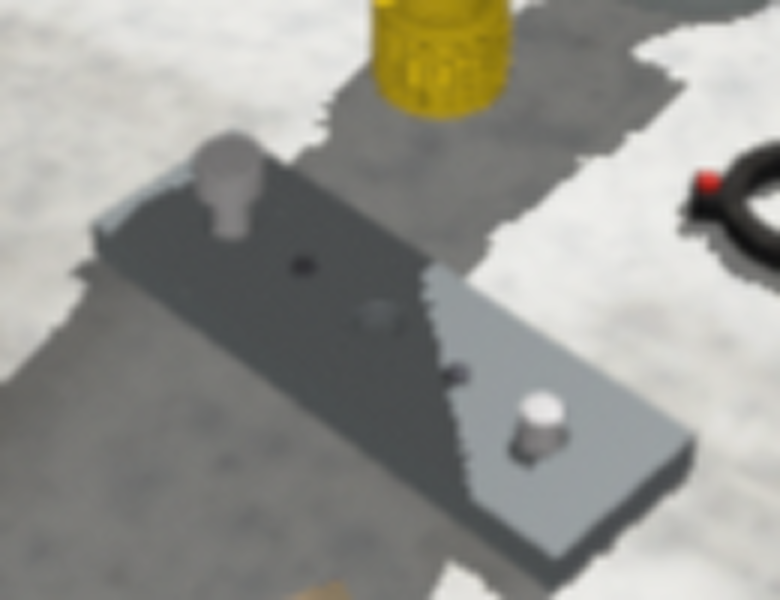

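View pics/g_tt.png

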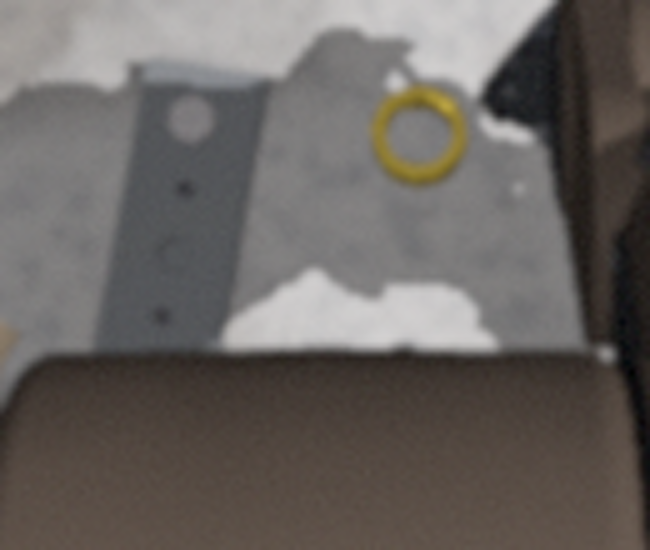

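Headed plug (215,160) and stub (540,430) are both in their pockets; the headed one is only shaded. I do a small wiggle under push to make sure the collar isn't hung up short of its stop.

Emit:
jog_arm --series '[{"dx":0,"dy":0,"dz":0,"rx":0,"ry":0,"rz":-2.5,"gripper":0.3},{"dx":0,"dy":0,"dz":0,"rx":0,"ry":0,"rz":0,"gripper":0.3}]'

```text
t: 11.0
eef_pos: [518.3, 69.4, 32.7]
tcp_rot: [-1.572, -0.001, 0.828]
ft_force: [-2.7, 0.1, 26.2]
opening: 0.477
```

Emit:
jog_arm --series '[{"dx":0,"dy":0,"dz":0,"rx":0,"ry":0,"rz":2.5,"gripper":0.3},{"dx":-0.0005,"dy":0,"dz":-0.0003,"rx":0,"ry":0,"rz":0,"gripper":0.3},{"dx":0,"dy":0,"dz":0,"rx":0,"ry":0,"rz":0,"gripper":0.3}]'

```text
t: 11.3
eef_pos: [518.6, 69.4, 32.7]
tcp_rot: [-1.574, -0.003, 0.873]
ft_force: [-1.0, -0.5, 27.4]
opening: 0.476
```

```bash
python3 st.py
```

```text
11.3 [518.556  69.418  32.68 ] [-1.574 -0.003  0.873] [-1.034 -0.519 27.388] [-0.116  0.303 -0.077] 0.47576353079884093 -0.8663956061342044
```

The collar turns freely ±2.5° under 27 N with z unchanged and little side force, so it is on the solid stop. I hand in.

Run:
```python
from cell import env
print(env.job_done()); s=env.state(); print(s["t"],s["eef_pos"],s["ft_force"],s["opening"])
```

```text
the job is handed in; nothing more can be done
None
the job is handed in; nothing more can be done
```

I loaded the plain long plug from the middle pocket into the bore. I then turned the collar about 30° clockwise onto the pins, pushed it down to its stop, and handed the job in at about 11.3 s still gripping and pushing it.

- **Plug:** its top sat where a fully seated plug should appear, within about 2 px in the 6× crop (about a third of a camera pixel). The gripper felt no side force while inserting it.
- **Collar:** the upward force vanished when the keyways met the pins. TCP travel from the pins to the stop measured 9.7–9.8 mm against the nominal 10 mm; the readings scatter by about 0.5 mm.
- **Stop:** the push ended hard at about 27 N. Turning the collar 2.5° out and back under that push did not change its height, so I took it as home. The picture agreed: about 11 mm of spigot showed above the collar.
- **Other parts:** the headed and short plugs are still in their pockets, and nothing else seen in the last pictures had moved. The arm hid part of the top view.
- **Disagreement:** the two cameras differed by about 2 mm on the bore position. I used a value between them, and the plug went in without contact.

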